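Lock down the trim gauge and hold its sprung rod at the length mark

TASK

Fasten the aluminium trim gauge on the bench: push its captive wing knob fully down first, then turn it clockwise a quarter turn to its stop. Then pull the sprung rod out by its upright paddle until the pointer on the rod lines up with the blade of the index saddle, and finish while still holding it there with the gripper, so that I can scribe the trim line; leave the other things on the bench alone.

Things in the scene. Friction and masses are not known exactly. Their poses are not given: they have to be found in the camera images.
- jig: Fixed trim gauge: aluminium base plate 130 (x) x 390 (y) x 12 mm with a side lug, carrying a level dark tube 28 mm across, axis 60 mm above the bench, along y at x = 0, from y = -177 to its mouth at -28 mm. Origin: on the bench under the tube's axis. +y: the way the rod pulls out; +x: the side of the index; the knob stands at (-88, -110) mm.
- paddle: Upright black paddle on the rod's outer end, to pull by: 36 (gauge's x) x 14 (y) mm, 58 tall. Origin: middle of its grip, above the rod's axis, 101 mm above the bench, 28 below its top. Axes as the gauge's; moves with the rod. Under it lie the rod and a block (top 72 mm above the bench) and the pointer (to +x, top 63 mm). At the start the tube's mouth is 78 mm behind (-y of) it.
- pointer_tip (a point): Tip of the black pointer (6 mm thick) on the 12 mm steel rod, level, pointing to the gauge's +x at the y of the paddle's middle, 60 mm above the bench; moves with rod and paddle along +y only. Rod travel: 0 (start, in) to a stop at 140 mm. The inner spring pulls it back with about 4 N at 0 and 0.7 N more per 10 mm (11 N at 100 mm); let go, it slides back in. Axes as the gauge's.
- index_top (a point): The length mark: top middle of the upright blade (6 mm thick along x and y) of the steel index saddle, 66 mm above the bench, on the gauge's +x edge. Set 50 to 100 mm ahead (+y) of the pointer's start, different each time; clamped, does not move. The pointer tip passes 9 mm beside the blade's near face. Axes as the gauge's.
- screw (a joint): Downward travel of the captive knob with its screw, in m: 0 up, 0.008 fully down on its boss. Friction of about 5 N; it stays where it is pushed.
- knob (a joint): Turn of the knob in rad, growing clockwise seen from above, about 0.06 N m of friction, stays where it is left. At 0 its wing lies along the gauge's y axis, at the stop, 1.57, along the gauge's x axis. It starts at 0.15 to 0.5.
- knob_grip (a point): Middle of the knob's upright wing, on the knob's vertical axis; 56 mm above the bench when up, 48 mm when down. The grey wing is 12 mm thick (point's x), 42 mm long (point's y) and reaches from 14 mm below to 12 mm above this point, over a disc 34 mm across. The point turns with the knob.
- tape: Bystander: roll of blue tape lying flat, 110 mm across, 25 mm high. Origin under its centre. Leave alone.
- sanding_block: Bystander: cork sanding block 120 x 70 x 35 mm. Origin under its centre. Leave alone.
- spray_can: Bystander: standing spray can, 66 mm across, 190 mm tall. Origin under its centre. Leave alone.
- putty_knife: Bystander: putty knife lying flat, 200 mm long. Leave alone.

How it is judged:
By the outcome, as a careful person would: the job done as asked, in the order asked, and still so for the second after the job is handed in, while the arm keeps its last pose, push and grip.
It also fails if it takes over 54 s, if anything falls off the work surface, if the arm or the gripper's body presses on something with over 40 N, if the wrist force passes 120 N, or if a joint passes its speed limit or range.

ROBOT

A 6-joint arm with a two-finger parallel gripper is mounted at the origin on the work surface. World frame = base frame: x ahead of the robot, y to its left, z up, the work surface at z = 0. Lengths are in m, angles in rad, forces in N, time in s.
With the tool pointing down it reaches from about 0.3 to 0.875 m from the base axis. Payload 6.4 kg.
Tool frame: the origin (TCP) lies midway between the tips of the shut fingers; the grasp point (between the pads) lies 19 mm behind it (ctrl.tcp_to_grasp is the distance from the TCP to the grasp point, in m); z points along the fingers, y is the direction in which the jaws open and shut (so a half turn about z gives the same grasp; the last joint's range is limited). The gripper opens to 85 mm and grips with 20 to 120 N. Pads are 22 mm wide; open, the fingers measure 114 mm over their backs; the gripper's body (76 mm by 85 mm) begins 54 mm behind the grasp point. The pads swing forward as they close: fully open they stand 13 mm farther back than shut.
Start: joints at [-1.383, 0.181, 1.607, -0, 1.354, -0.206], TCP at [0.221, -0.531, 0.231] pointing down, gripper open.
Joint ranges: [-2.99, 2.99], [-0.89, 2.07], [0.3, 2.58], [-1.14, 4.28], [0, 2.63], [-3.12, 3.12]. Speed limits (rad/s): [2.57, 2.57, 3.01, 3.14, 3.14, 3.14].

INTERFACE

Orientations are given as a unit quaternion [w, x, y, z].
In Python, from bench import monitor, imaging, order, spotter, ctrl gives the robot as it stands.
- The arm moves only by the shell command python3 -m pendant 'ROWS'. ROWS is JSON, a list that holds one entry, the list of rows, each a list of 5 numbers: the shift along the world's x, y, z in mm, then the turn about the world's z in degrees, then the finger opening in mm, from 0 to 85.4. A call has 1 to 8 rows; each row shifts and turns the commanded pose from where the row before left it; what a row does not reach is not made up. A row lasts 1/8 s, in which the tool goes at most 62.5 mm and 10.7 degrees, less where a joint would pass 70% of its speed; a pose out of reach is approached as far as the arm can. A call with a gripper value outside its range is refused whole. The fingers move at their own pace and stop on an object; the grip force is fixed at half the most. Time passes only in rows, so rows that do not move let the fingers close. It gives the time, the measured TCP pose, the force and the opening at its end, in the units of the state.
- monitor.get_obs(): the state, without advancing time (a new reading comes with each control period).
- imaging.camera(name): name is "scene" or "top" or "wrist"; returns a dict with "img" (480x640x3 uint8, red, green, blue), "vfov" (degrees; the focal length in pixels is half the picture's height over the tangent of half this angle, whatever the lens; pixels are square), "cx", "cy" (the principal point, pixels), "origin" and "orientation" of the camera in the world. Camera axes: x right, y down, z forward; pixel columns grow to the right and rows downward; lengths in m; the calibration is good to about 2 mm. A picture is of the moment at which its call begins. There is no depth.
- order.hand_in(): hands the job in, once; it reports no verdict.
Trained networks look in the newest picture that a camera, given by its name, has taken for a name from the list of things; names that differ only in an ending like _2 or _b are one class to them, and where a whole thing is asked for, a point or a joint stands for the part that bears it (a point fixed in the world has none). Each returns a list of dicts, best first, with "confidence" (0 to 1); they miss things now and then, are a little off and sometimes report something else, mostly with a low value. They report only what shows in the picture. A call takes as long as a camera call.
- spotter.recognise(camera, thing): "at" ([x, y, z] in m, in the coordinates of the camera as it stood for that picture, good to about 4 mm: the middle of the surface that is visible of it).
- spotter.tip_of(camera, thing): "at" ([x, y, z] in m, in the coordinates of the camera as it stood for that picture, good to about 4 mm: a listed point, or the origin of a listed thing).
The state is a dict: "time_s": time; "q": joint angles; "dq": joint speeds; "joint_efforts": joint torques, N m; "eef_pos": TCP position; "eef_rot": TCP orientation; "wrist_force": force on the tool from outside, world axes, zero at the start; "torque": the same for the moment, N m; "opening": opening from 0.0 (shut) to 1.0 (fully open).
Only numpy, scipy, OpenCV 4.12 (cv2) and the standard library are available. Lean on these libraries where they do the work, as an engineer would, in place of code of your own. Each camera call takes 0.05 s, during which the arm holds its last target. There are 200 camera calls.

## Working session

There is one attempt and no reset: what is moved stays moved. The work goes in short steps, Python scripts to look and compute and a shell command to move; the robot and the scene stay as the last step left them, time stands still between calls to the robot, and variables do not carry over. Pictures are saved under pics/ and viewed, about 8 in all and at most 12, crops included, and the job is handed in when it is done.

```bash
mkdir -p pics; cat > h.py <<'E'
import numpy as np, cv2
from scipy.spatial.transform import Rotation as R
from bench import monitor, imaging, order, spotter, ctrl
def cam(n,save=None):
    c=imaging.camera(n)
    if save: cv2.imwrite('pics/'+save,c['img'][:,:,::-1])
    return c
def rot(q): return R.from_quat([q[1],q[2],q[3],q[0]])
def w(c,p): return rot(c['orientation']).apply(p)+np.array(c['origin'])
def find(c,n,t,f='tip_of',k=2):
    for d in getattr(spotter,f)(n,t)[:k]:
        print(n,t,f,np.round(w(c,d['at'])*1000,1),round(d['confidence'],2))
def px(c,p):
    v=rot(c['orientation']).inv().apply(np.array(p)-np.array(c['origin']))
    f=240/np.tan(np.radians(c['vfov'])/2); return v[0]/v[2]*f+c['cx'],v[1]/v[2]*f+c['cy']
def ray(c,u,v,z):
    f=240/np.tan(np.radians(c['vfov'])/2); d=rot(c['orientation']).apply([(u-c['cx'])/f,(v-c['cy'])/f,1])
    o=np.array(c['origin']); return o+d*(z-o[2])/d[2]
E
python3 - <<'E'
from h import *
for n in ['top','scene']:
    c=cam(n,n+'0.png')
    print(n,np.round(c['origin'],3),c['vfov'])
    for t in ['jig','paddle','pointer_tip','index_top','knob_grip','spray_can','tape','sanding_block','putty_knife']: find(c,n,t,k=1)
o=monitor.get_obs();print(o['time_s'],o['eef_pos'],o['eef_rot'],ctrl.tcp_to_grasp)
E
```

```text
top [ 0.465 -0.041  1.217] 55.806759658503886
top jig tip_of [577.3 -50.3   2.4] 0.89
top paddle tip_of [570.    0.8  98.1] 0.81
top pointer_tip tip_of [609.3  13.1  59.9] 0.76
top index_top tip_of [ 513.3 -169.7   56.5] 0.66
top knob_grip tip_of [ 511.7 -171.    57.7] 0.58
top spray_can tip_of [ 581.7 -476.8   -0.7] 0.7
top tape tip_of [464.5 402.1  -1.6] 0.84
top sanding_block tip_of [ 6.600e+02  4.466e+02 -1.000e-01] 0.65
top putty_knife tip_of [ 799.5 -136.6   -1.7] 0.95
scene [1.6   0.492 1.032] 43.82797120189461
scene jig tip_of [575.8 -47.4  -1.2] 0.86
scene paddle tip_of [570.7   5.  102.1] 0.94
scene pointer_tip tip_of [611.6  14.4  57.5] 0.83
scene index_top tip_of [610.8  83.8  65.2] 0.67
scene knob_grip tip_of [ 516.4 -170.6   59.6] 0.51
scene tape tip_of [462.3 400.9  -1.1] 0.93
scene sanding_block tip_of [ 6.652e+02  4.460e+02 -1.000e-01] 0.63
scene putty_knife tip_of [ 7.946e+02 -1.369e+02  3.000e-01] 0.88
1.0 [ 0.22065026 -0.53100256  0.23128471] [8.64647831e-06 9.80675908e-01 1.95639368e-01 5.21574629e-06] 0.0187
```

View pics/top0.png

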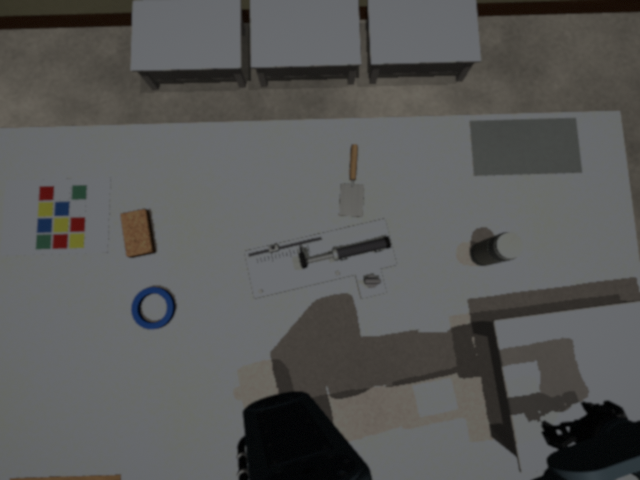

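View pics/scene0.png

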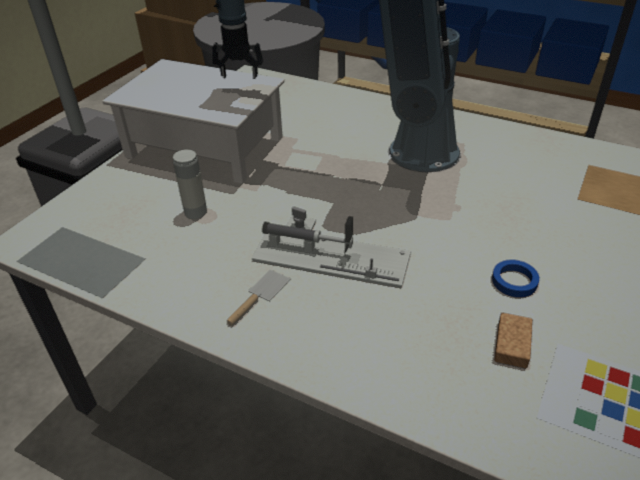

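```bash
python3 -m pendant '[[[30,40,8,8.5,60],[36,45,0,8.5,60],[36,45,0,8.5,60],[36,45,0,8.5,60],[36,45,0,8.5,60],[36,45,0,8.5,60],[36,45,0,8.5,60],[36,45,0,8.5,60]]]'
python3 - <<'E'
from h import *
c=cam('wrist','w1.png')
print(np.round(c['origin'],3),rot(c['orientation']).as_matrix().round(2).tolist())
for t in ['knob_grip','paddle','pointer_tip','index_top','jig']: find(c,'wrist',t)
o=monitor.get_obs();print(o['time_s'],o['eef_pos'],rot(o['eef_rot']).as_matrix()[:,1])
E
```

```text
time_s: 2.0
eef_pos: [0.5037, -0.1744, 0.2396]
eef_rot: [0.0, 0.702, 0.712, 0.0]
wrist_force: [-0.2, -0.0, 0.5]
opening: 0.704
[ 0.501 -0.102  0.383] [[1.0, 0.01, 0.01], [0.02, -0.96, -0.28], [0.0, 0.28, -0.96]]
wrist jig tip_of [581.4 -45.    2.1] 0.76
2.3 [ 0.50223232 -0.17658153  0.23921155] [ 9.99962362e-01  8.66503831e-03 -4.38272698e-04]
```

View pics/w1.png

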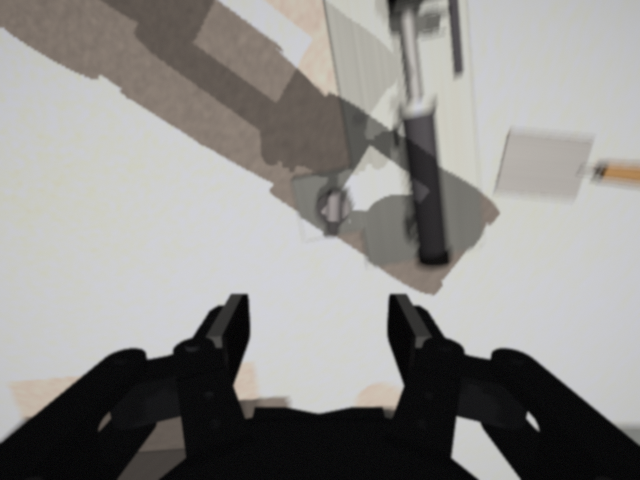

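```bash
python3 - <<'E'
from h import *
c=cam('wrist','w2.png')
im=c['img'][130:280,260:410]
cv2.imwrite('pics/w2c.png',cv2.resize(im,None,fx=4,fy=4,interpolation=cv2.INTER_CUBIC)[:,:,::-1])
print(ray(c,333,205,.062),ray(c,419,105,.074),ray(c,433,262,.074))
find(c,'wrist','knob_grip');find(c,'wrist','knob_grip','recognise');find(c,'wrist','jig')
print(px(c,[.514,-.173,.068]))
E
```

```text
[ 0.5148484  -0.16146897  0.062     ] [ 0.58357593 -0.07531754  0.074     ] [ 0.60918738 -0.2123954   0.074     ]
wrist knob_grip tip_of [ 514.3 -172.7   52.5] 0.79
wrist knob_grip recognise [ 510.3 -168.7   65.1] 0.86
wrist jig tip_of [581.1 -42.5  -1.7] 0.78
(np.float64(332.0797064172445), np.float64(218.53916463933962))
```

View pics/w2c.png

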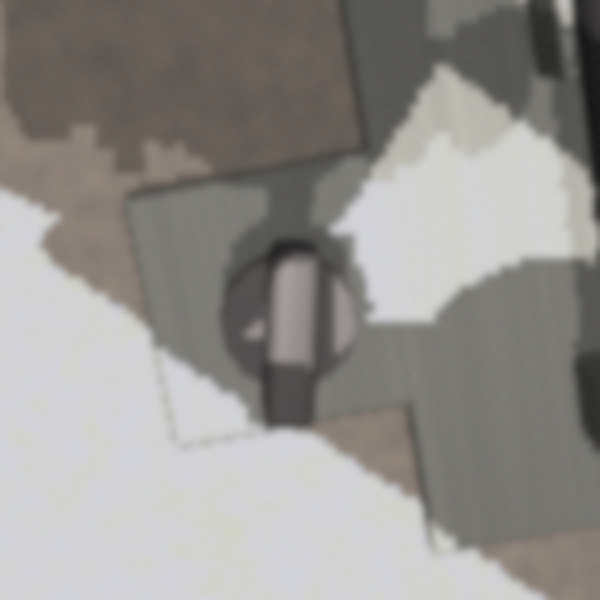

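```bash
python3 - <<'E'
from h import *
c=cam('wrist')
g=lambda u,v,z:ray(c,260+u/4,130+v/4,z)*1000
a,b=g(295,252,.068),g(290.5,365,.068)
d=a-b;print(a,b,(a+b)/2,np.hypot(*d[:2]),np.degrees(np.arctan2(-d[0],d[1])))
# disc ~ center (292,318) at z~.042
print(g(291,320,.042))
# plate edges: left edge of lug (128,200)-(178,442), main left (410,405)-(435,550), z=.012
for p,q in [((128,200),(178,442)),((345,0),(363,150)),((128,200),(363,150))]:
    P,Q=g(*p,.012),g(*q,.012);e=P-Q;print(np.degrees(np.arctan2(-e[0],e[1])))
E
```

```text
[ 514.99410604 -150.03127327   68.        ] [ 514.49497207 -176.11311167   68.        ] [ 514.74453905 -163.07219247   68.        ] 26.086613980753153 -1.0963483213098024
[ 515.55949945 -170.56461346   42.        ]
11.093484690909564
8.933331046676031
102.29583817255225
```

```bash
python3 -m pendant '[[[12,5,-30,0,45],[0,0,-50,0,45],[0,0,-50,0,45],[0,0,-40,0,45],[0,0,-15,0,45],[0,0,0,0,45],[0,0,0,0,45]]]'
python3 - <<'E'
from h import *
c=cam('wrist')
cv2.imwrite('pics/w3.png',c['img'][:,:,::-1])
find(c,'wrist','knob_grip')
o=monitor.get_obs();print(o['time_s'],o['eef_pos'],rot(o['eef_rot']).as_matrix()[:,1],o['wrist_force'])
E
```

```text
time_s: 3.42
eef_pos: [0.516, -0.1719, 0.0562]
eef_rot: [0.002, 0.704, 0.71, 0.0]
wrist_force: [-0.1, 0.2, 0.8]
opening: 0.529
wrist knob_grip tip_of [ 511.9 -171.    54.6] 0.88
3.525 [ 0.51596575 -0.17181297  0.05622458] [0.99994769 0.00978466 0.00297887] [0.22911588 0.12842197 0.19998583]
```

View pics/w3.png

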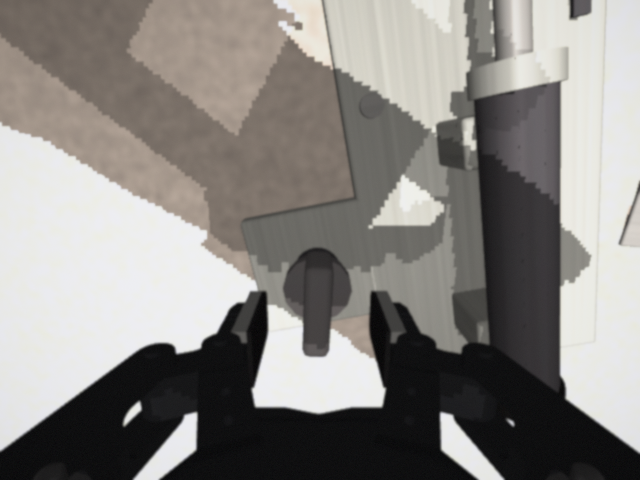

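```bash
python3 -m pendant '[[[-1,0,-8,-2,45],[0,0,0,0,20],[0,0,0,0,0],[0,0,0,0,0],[0,0,0,0,0],[0,0,0,0,0]]]'; python3 -m pendant '[[[0,0,-4,0,0],[0,0,0,0,0]]]';  python3 -m pendant '[[[0,0,-4,0,0],[0,0,0,0,0]]]'
```

```text
time_s: 4.28
eef_pos: [0.5149, -0.1709, 0.0466]
eef_rot: [0.001, 0.716, 0.698, 0.001]
wrist_force: [5.0, 0.9, -3.2]
opening: 0.123
time_s: 4.53
eef_pos: [0.5148, -0.171, 0.0427]
eef_rot: [0.001, 0.716, 0.698, 0.001]
wrist_force: [6.9, 1.2, 0.7]
opening: 0.125
time_s: 4.78
eef_pos: [0.5148, -0.171, 0.0386]
eef_rot: [0.001, 0.716, 0.698, 0.001]
wrist_force: [5.3, 3.1, 1.3]
opening: 0.126
```

```bash
python3 -m pendant '[[[0,0,-2,0,0],[0,0,0,0,0]]]';  python3 -m pendant '[[[0,0,-2,0,0],[0,0,0,0,0]]]'; python3 - <<'E'
from h import *
c=cam('wrist')
find(c,'wrist','knob_grip');find(c,'wrist','knob_grip','recognise')
E
```

```text
time_s: 5.03
eef_pos: [0.515, -0.1711, 0.0383]
eef_rot: [0.001, 0.716, 0.698, 0.001]
wrist_force: [0.5, 5.1, 17.3]
opening: 0.126
time_s: 5.28
eef_pos: [0.5155, -0.1712, 0.038]
eef_rot: [0.001, 0.716, 0.698, 0.001]
wrist_force: [-5.5, 8.9, 30.7]
opening: 0.122
wrist knob_grip tip_of [ 514.5 -170.3   46.5] 0.57
wrist knob_grip recognise [ 512.  -163.5   60.2] 0.66
```

```bash
python3 -m pendant '[[[0,0,2,0,0],[0,0,0,-9,0],[0,0,0,-10,0],[0,0,0,-10,0],[0,0,0,-10,0],[0,0,0,-10,0],[0,0,0,-10,0],[0,0,0,-8,0]]]'; python3 - <<'E'
from h import *
o=monitor.get_obs();print(o['torque'],o['wrist_force'],rot(o['eef_rot']).as_matrix()[:,1])
E
python3 -m pendant '[[[0,0,0,-5,0],[0,0,0,0,0]]]'; python3 - <<'E'
from h import *
o=monitor.get_obs();m=rot(o['eef_rot']).as_matrix()[:,1];print(o['torque'],o['wrist_force'],np.degrees(np.arctan2(m[1],m[0])))
E
```

```text
time_s: 6.42
eef_pos: [0.5145, -0.1706, 0.0382]
eef_rot: [-0.0, 0.983, 0.185, 0.001]
wrist_force: [-2.1, 7.5, 18.8]
opening: 0.125
[ 1.39426225e+00  3.85088265e-01 -3.67988392e-04] [-2.14704591  7.53365477 18.75753411] [ 3.63298318e-01 -9.31672865e-01  6.47366188e-05]
time_s: 6.68
eef_pos: [0.5145, -0.1705, 0.0382]
eef_rot: [-0.0, 0.99, 0.144, 0.001]
wrist_force: [-1.1, 7.7, 18.4]
opening: 0.122
[ 1.38164562  0.43187812 -0.00500426] [-1.0951767   7.70666566 18.44244967] -73.4791321415211
```

```bash
cat > st.py <<'E'
from h import *
o=monitor.get_obs();m=rot(o['eef_rot']).as_matrix()[:,1];print(np.round(o['torque'],3),np.degrees(np.arctan2(m[1],m[0])).round(2))
E
for i in 1; do python3 -m pendant '[[[0,0,0,-3,0],[0,0,0,0,0]]]'; python3 st.py;  python3 -m pendant '[[[0,0,0,-3,0],[0,0,0,0,0]]]'; python3 st.py; python3 -m pendant '[[[0,0,0,-2,0],[0,0,0,0,0]]]'; python3 st.py; done
```

```text
time_s: 6.92
eef_pos: [0.5145, -0.1704, 0.0382]
eef_rot: [-0.0, 0.993, 0.118, 0.001]
wrist_force: [-1.9, 6.9, 19.1]
opening: 0.125
[ 1.347  0.422 -0.007] -76.45
time_s: 7.18
eef_pos: [0.5144, -0.1704, 0.0382]
eef_rot: [-0.0, 0.996, 0.092, 0.001]
wrist_force: [-2.9, 7.2, 18.5]
opening: 0.124
[1.378 0.426 0.291] -79.4
time_s: 7.42
eef_pos: [0.5145, -0.1704, 0.0382]
eef_rot: [-0.0, 0.997, 0.076, 0.0]
wrist_force: [-0.8, 7.6, 18.4]
opening: 0.124
[1.455 0.327 0.845] -81.32
```

```bash
python3 -m pendant '[[[0,0,0,2,0],[0,0,0,0,40],[0,0,0,0,40],[0,0,0,0,40],[0,0,30,0,40],[0,0,50,0,40],[0,0,60,0,40],[0,0,40,0,40]]]'; python3 -m pendant '[[[5,25,0,0,40],[10,40,0,0,40],[10,45,0,0,40],[5,20,0,0,40],[0,0,0,0,40],[0,0,0,0,40]]]'; python3 - <<'E'
from h import *
c=cam('wrist','w4.png')
for t in ['knob_grip','paddle','pointer_tip','index_top','jig']: find(c,'wrist',t)
s=cam('scene')
for t in ['knob_grip','paddle','pointer_tip','index_top']: find(s,'scene',t)
E
python3 st.py
```

```text
time_s: 8.43
eef_pos: [0.5141, -0.1716, 0.219]
eef_rot: [0.001, 0.996, 0.092, 0.001]
wrist_force: [-0.1, -0.4, 0.5]
opening: 0.469
time_s: 9.18
eef_pos: [0.5434, -0.0416, 0.216]
eef_rot: [0.0, 0.996, 0.092, -0.0]
wrist_force: [0.3, -0.2, -0.0]
opening: 0.47
wrist knob_grip tip_of [ 512.5 -167.9   46.9] 0.76
wrist paddle tip_of [568.2   6.  103.3] 0.86
wrist index_top tip_of [606.6  83.6  62.4] 0.92
wrist jig tip_of [579.6 -47.2   0.8] 0.76
scene knob_grip tip_of [460.9 404.7   4.1] 0.7
scene knob_grip tip_of [ 515.1 -168.9   51.3] 0.54
scene paddle tip_of [575.8   3.3 105.7] 0.89
scene pointer_tip tip_of [608.   15.9  60. ] 0.82
scene index_top tip_of [609.1  81.5  66.9] 0.58
[0.065 0.024 0.033] -79.45
```

View pics/w4.png

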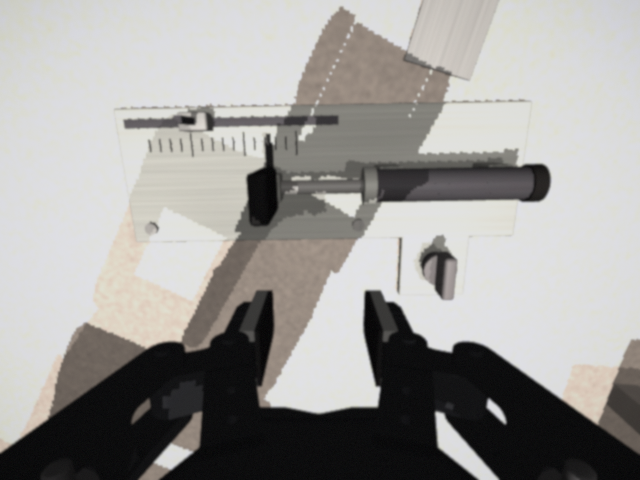

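```bash
python3 - <<'E'
import cv2
i=cv2.imread('pics/w4.png')[225:310,390:480]
cv2.imwrite('pics/w4c.png',cv2.resize(i,None,fx=7,fy=7,interpolation=cv2.INTER_CUBIC))
E
```

```text
(no output)
```

View pics/w4c.png

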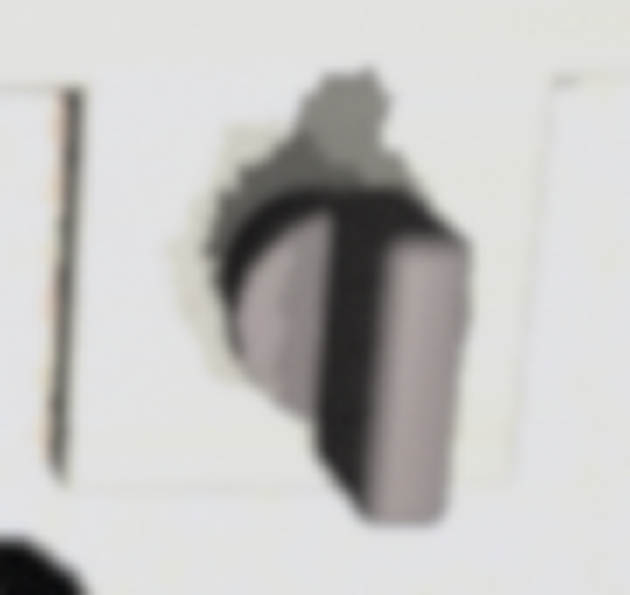

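```bash
python3 -m pendant '[[[13,23,0,0,45],[13,24,-30,0,45],[0,0,-35,0,45],[0,0,0,0,45],[0,0,0,0,45]]]'; python3 - <<'E'
from h import *
c=cam('wrist','w5.png')
for t in ['paddle','pointer_tip','index_top','jig']: find(c,'wrist',t)
o=monitor.get_obs();print(o['eef_pos'])
E
```

```text
time_s: 10.35
eef_pos: [0.5703, 0.0057, 0.1525]
eef_rot: [0.0, 0.996, 0.092, 0.001]
wrist_force: [-0.1, -0.5, 0.5]
opening: 0.523
wrist paddle tip_of [567.7   5.2 106.1] 0.95
wrist pointer_tip tip_of [582.9 -41.8   0.6] 0.73
wrist pointer_tip tip_of [608.9  11.3  60. ] 0.62
wrist index_top tip_of [607.5  83.8  68.4] 0.57
wrist jig tip_of [580.3 -44.7  -3.6] 0.67
[0.57041518 0.0056257  0.15269296]
```

View pics/w5.png

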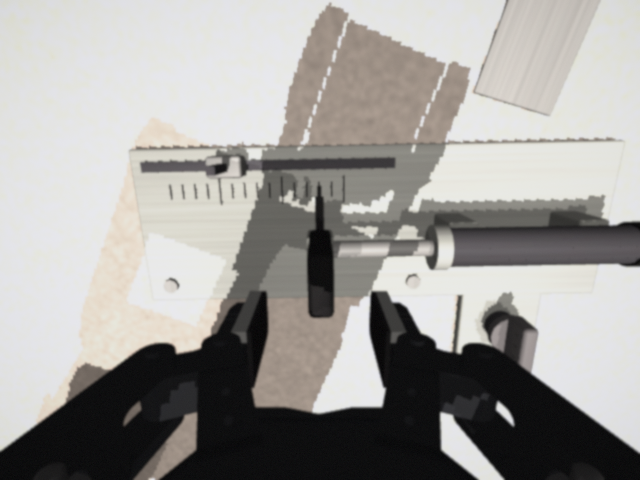

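```bash
python3 -m pendant '[[[-2,-1,-35,0,45],[0,0,-35,0,45],[0,0,0,0,20],[0,0,0,0,0],[0,0,0,0,0],[0,0,0,0,0],[0,0,0,0,0]]]'; python3 - <<'E'
from h import *
c=cam('wrist','w6.png')
for t in ['paddle','pointer_tip','index_top']: find(c,'wrist',t)
c=cam('scene')
for t in ['paddle','pointer_tip','index_top']: find(c,'scene',t)
E
```

```text
time_s: 11.48
eef_pos: [0.5682, 0.0044, 0.0823]
eef_rot: [0.001, 0.996, 0.092, 0.001]
wrist_force: [-1.8, -5.1, -2.1]
opening: 0.156
wrist paddle tip_of [568.7   3.6 102.6] 0.71
wrist pointer_tip tip_of [607.8  11.9  59.5] 0.82
wrist index_top tip_of [605.9  84.7  67.4] 0.7
scene paddle tip_of [574.9   2.7 102.9] 0.9
scene pointer_tip tip_of [612.2  13.1  61.5] 0.77
scene pointer_tip tip_of [573.1   5.2 105.1] 0.22
scene index_top tip_of [609.1  80.1  65.8] 0.48
scene index_top tip_of [665.2 445.4  -2.6] 0.29
```

```bash
python3 -m pendant '[[[-2,10,0,0,0],[-2,10,0,0,0],[-2,10,0,0,0],[-2,10,0,0,0],[-2,10,0,0,0],[-2,9,0,0,0],[0,0,0,0,0],[0,0,0,0,0]]]'; python3 - <<'E'
from h import *
c=cam('wrist')
for t in ['paddle','pointer_tip','index_top']: find(c,'wrist',t)
for p in ([.6078-.012,.0119+.059,.06],[.607,.083,.066]): print(px(c,p))
cv2.imwrite('pics/w7.png',cv2.resize(c['img'][60:260,180:440],None,fx=3,fy=3,interpolation=cv2.INTER_CUBIC)[:,:,::-1])
c=cam('scene')
for t in ['paddle','pointer_tip','index_top']: find(c,'scene',t)
E
```

```text
time_s: 12.88
eef_pos: [0.5562, 0.0629, 0.0823]
eef_rot: [0.001, 0.996, 0.092, 0.0]
wrist_force: [-1.5, -9.0, -2.7]
opening: 0.156
wrist paddle tip_of [559.   65.6 102.2] 0.95
wrist pointer_tip tip_of [595.1  71.1  61.3] 0.84
wrist index_top tip_of [609.   83.2  64.3] 0.8
(np.float64(317.6691121705106), np.float64(206.83102571667737))
(np.float64(296.0294822036595), np.float64(180.31766176073077))
scene pointer_tip tip_of [598.   71.7  61.2] 0.94
scene index_top tip_of [606.2  80.7  66.8] 0.66
```

View pics/w7.png

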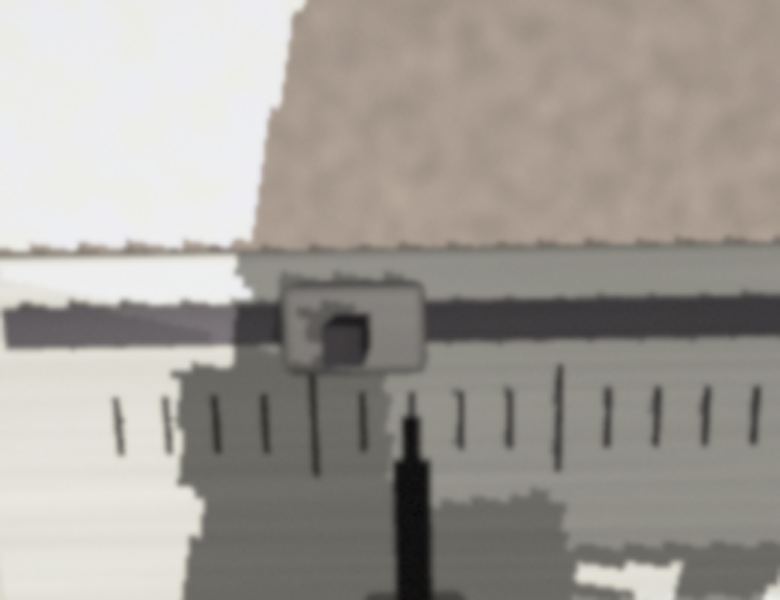

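```bash
python3 - <<'E'
from h import *
c=cam('wrist')
a=ray(c,180+346.5/3,60+346/3,.066)*1000;b=ray(c,180+411/3,60+425/3,.062)*1000
print(a,b)
for y in (10,11,11.5,12.5):
    d=np.array([-np.sin(np.radians(y)),np.cos(np.radians(y))]);print(y,(a-b)[:2]@d)
E
```

```text
[609.19481286  83.41543242  66.        ] [598.56066381  71.54629081  62.        ]
10 9.842222074086255
11 9.621980750224257
11.5 9.510756754494512
12.5 9.286144445481975
```

```bash
python3 -m pendant '[[[-1,5,0,0,0],[-1,4.5,0,0,0],[0,0,0,0,0],[0,0,0,0,0]]]'; python3 - <<'E'
from h import *
c=cam('wrist')
for t in ['paddle','pointer_tip','index_top']: find(c,'wrist',t)
cv2.imwrite('pics/w8.png',cv2.resize(c['img'][140:230,250:370],None,fx=6,fy=6,interpolation=cv2.INTER_CUBIC)[:,:,::-1])
c=cam('scene')
for t in ['paddle','pointer_tip','index_top']: find(c,'scene',t)
E
```

```text
time_s: 13.82
eef_pos: [0.5543, 0.0722, 0.0823]
eef_rot: [0.001, 0.996, 0.092, 0.001]
wrist_force: [-1.5, -8.8, -1.4]
opening: 0.156
wrist paddle tip_of [555.7  72.8 104.3] 0.78
wrist pointer_tip tip_of [591.9  82.3  59.4] 0.91
wrist index_top tip_of [607.4  84.6  64.9] 0.89
scene paddle tip_of [561.9  70.6 100.4] 0.87
scene paddle tip_of [579.2 -47.    3.1] 0.7
scene pointer_tip tip_of [595.8  84.5  60.6] 0.64
scene index_top tip_of [611.3  83.5  67.8] 0.49
```

View pics/w8.png

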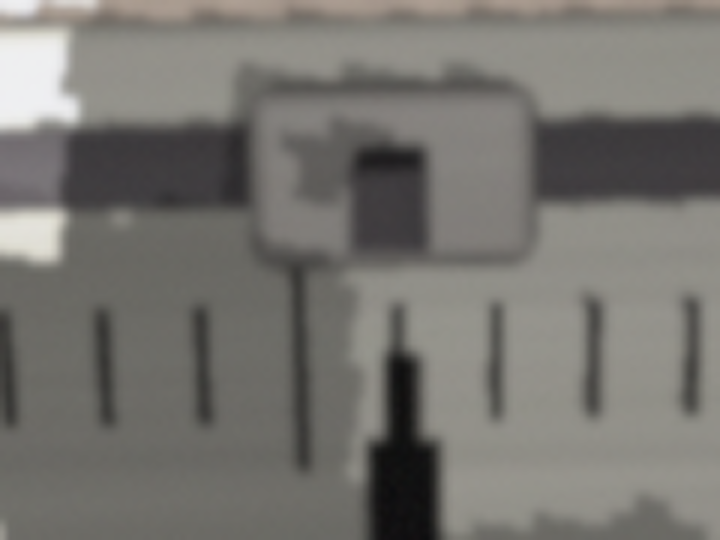

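```bash
python3 - <<'E'
from h import *
c=cam('wrist')
g=lambda u,v,z:ray(c,250+u/6,140+v/6,z)*1000
a=g(390,212,.066);b=g(402,362,.062)
print(a,b)
for y in (11,11.5,12):
    d=np.array([-np.sin(np.radians(y)),np.cos(np.radians(y))]);print(y,(a-b)[:2]@d)
e=g(402,362,.062)-g(405,520,.063);print(np.degrees(np.arctan2(e[1],e[0])))
for p,q in [((296,265),(303,470)),((397,305),(398,350)),((497,302),(494,415)),((104,310),(109,425))]:
    e=g(*p,.012)-g(*q,.012);print(np.degrees(np.arctan2(e[1],e[0])))
e=g(0,205,.015)-g(720,195,.015);print(np.degrees(np.arctan2(-e[0],e[1])))
E
```

```text
[608.90182361  84.11221843  66.        ] [597.26813326  81.02114761  62.        ]
11 0.8144663716474269
11.5 0.7096318424370686
12 0.6047432720144579
11.667556965049714
11.730802223351922
11.809530836476055
9.773892669601155
10.783625036944223
11.39448277204882
```

```bash
python3 -m pendant '[[[-0.1,0.7,0,0,0],[0,0,0,0,0],[0,0,0,0,0]]]'; python3 - <<'E'
from h import *
c=cam('wrist')
cv2.imwrite('pics/w9.png',cv2.resize(c['img'][140:230,250:370],None,fx=6,fy=6,interpolation=cv2.INTER_CUBIC)[:,:,::-1])
E
```

```text
time_s: 14.65
eef_pos: [0.5542, 0.0727, 0.0823]
eef_rot: [0.001, 0.996, 0.092, 0.001]
wrist_force: [-1.1, -9.7, -2.0]
opening: 0.154
```

View pics/w9.png

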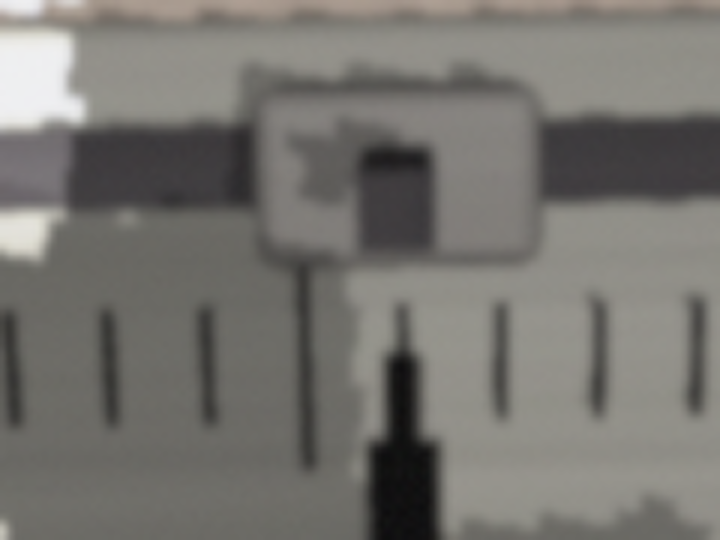

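```bash
python3 -c "
from bench import order; print(order.hand_in())"
```

```text
the job is handed in; nothing more can be done
None
```

I fastened the gauge and pulled the rod out to the index, and I handed in at about 14.7 s with the gripper still holding the paddle. The hand-in gives no verdict.

- **Knob down:** I gripped the wing and pushed it down 8 mm. It met a hard stop, where the push reached about 31 N and the tool went no lower.
- **Knob turn:** I then turned it clockwise to its stop. The resisting torque rose sharply to 0.85 N m at the end. In the picture taken after I let go, the wing lies along the gauge's x axis to within about 1°.
- **Rod:** I pulled it out about 70 mm. In the last close-up the pointer is about 0.3 mm short of the blade's middle, judged by eye; camera calibration is only good to about 2 mm. The pull reads about 10 N against the spring, and the fingers have not slipped.
- **Disagreements:** Before the final 0.7 mm correction, the networks put the pointer up to about 5 mm off the blade along the rod. At times they reported the wrong object. I went by pixel measurements in the close-up wrist views for the last step.
- **Not checked:** I took no last picture of the knob or the other things on the bench; the tool's planned path stayed clear of them.

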